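# Find the coin-filled trinket box by weight and hold it out

## Robot

A 6-joint arm with a two-finger parallel gripper is mounted at the origin on the work surface. World frame = base frame: x ahead of the robot, y to its left, z up, the work surface at z = 0. Lengths are in m, angles in degrees, forces in N, time in s.
With the tool pointing down it reaches from about 0.325 to 0.775 m from the base axis. Payload 5.5 kg.
Tool frame: the origin (TCP) lies at the centre of the arm's flange, where the gripper is bolted on; the fingertips stand 182 mm ahead of it and the grasp point (between the pads) lies 163 mm ahead of it; z points along the fingers, y is the line along which they close (so a half turn about z gives the same grasp; the last joint's range is limited). The gripper opens to 88 mm and grips with 3 to 60 N. Pads are 20 mm wide; open, the fingers measure 115 mm over their backs; the gripper's body (75 mm by 178 mm) begins 61 mm behind the grasp point.
Start: joints at [64.761, 5.22, 70.514, -0, 104.267, -3.249], TCP at [0.225, 0.556, 0.405] pointing down, gripper open.
Joint ranges: [-164.24, 164.24], [-49.07, 125.15], [9.68, 141.18], [-86.29, 266.29], [3.28, 154.24], [-151.56, 151.56]. Speed limits (degrees/s): [147.25, 147.25, 172.46, 180, 180, 180].

## Interface

Orientations are given as [roll, pitch, yaw] about the fixed x, y, z axes, in that order (R = Rz(yaw) Ry(pitch) Rx(roll)).
In Python, from station import r gives the robot as it stands. The module is installed in compiled form; this text tells all that it offers. Calls block until the motion is done:
- r.reach(position, orientation): joint-space move of the TCP to a pose.
- r.servo_line(position, rotation=None, speed=0.15): straight line of the TCP; rotation=None keeps the orientation; speed is the mean speed in m/s.
- r.move_joints(angles): joint-space move.
- r.let_go() and r.grab(squeeze=None): open the fingers fully, or close them until they stop; squeeze is the grip in N (None keeps the last).
- r.wait(seconds).
- r.inverse_kinematics(position, orientation): joint angles nearest the present ones, or None.
- r.sense(): the state.
- r.snapshot(name): name is "scene" or "top" or "wrist"; returns a dict with "frame" (420x560x3 uint8, red, green, blue), "fx", "fy", "cx", "cy" (pixels), "dist_coeffs" ([k1, k2, p1, p2, k3] as OpenCV has them; the pictures are not rectified), "R" (3x3) and "t" (3): a world point X has camera coordinates R X + t. Camera axes: x right, y down, z forward; pixel columns grow to the right and rows downward; lengths in m; the calibration is good to about 2 mm. A picture is of the moment at which its call begins. There is no depth.
A pose or a line that the arm cannot do raises r.IKError and nothing moves.
- r.hand_in(): hands the job in; it is judged then, once.
The state is a dict: "clock": time; "joints": joint angles; "joint_vel": joint speeds; "joint_torque": joint torques, N m; "tcp_pos": TCP position; "orientation": TCP orientation; "contact_force": force on the tool from outside, world axes, zero at the start; "torque": the same for the moment, N m; "opening": finger opening in m; "gripper_force": force on a finger pad.
Only numpy, scipy, OpenCV 4.12 (cv2) and the standard library are available. Lean on these libraries where they do the work, as an engineer would, in place of code of your own. Each camera call takes 0.05 s, during which the arm holds its last target. There are 200 camera calls.

## Task

Two identical trinket boxes stand among the odds and ends in the tray, and one of them is full of coins: lift each one clear of the tray floor in turn to feel which is heavier, standing it back in the tray and letting go before you take the other. The lighter one stays standing in the tray; finish holding the heavier one still, level and about a hand's breadth above the round cork mat, where I can take it from you; do not put it down or let go. Bring only the heavier box over the mat, never tip either box over, and leave the other things in the tray where they lie.

Things in the scene. Friction and masses are not known exactly. Their poses are not given: they have to be found in the camera images.
- box_p: one of two identical-looking shut steel trinket boxes in the tray, 64 (its x) x 48 (its y) x 42 mm high, flat sides, lid fixed shut, hinge and tab on the x ends stick out 4 mm. One is full of coins and weighs at least 130 g more; only lifting tells which; both weigh 100 to 500 g. Origin: centre of underside, z up. Grip across the 48 mm; 30 mm is free beside each long side at the start
- box_q: one of two identical-looking shut steel trinket boxes in the tray, 64 (its x) x 48 (its y) x 42 mm high, flat sides, lid fixed shut, hinge and tab on the x ends stick out 4 mm. One is full of coins and weighs at least 130 g more; only lifting tells which; both weigh 100 to 500 g. Origin: centre of underside, z up. Grip across the 48 mm; 30 mm is free beside each long side at the start
- tray: fixed flat tray with a woven rattan rim: 280 mm (its x) by 400 mm (its y) outside, 264 by 384 mm inside, floor top 6 mm above the table, rim top 30 mm above the table. Origin on the table under its centre, z up
- mat: fixed round cork mat on the table beside the tray, 100 mm across, 4 mm thick. Origin at the centre of its underside
- carabiner: bystander: aluminium carabiner lying flat in the tray, 81 x 45 x 9 mm, long along its x. Origin at the centre of its underside
- torch: bystander: small red plastic pocket torch lying in the tray, 78 x 26 x 15 mm, long along its x. Origin at the centre of its underside
- magnet: bystander: dark round ceramic magnet in the tray, 30 mm across, 8 mm thick. Origin at the centre of its underside
- cap: bystander: steel bottle cap in the tray, 32 mm across, 7 mm high. Origin at the centre of its underside
Not all that is in view belongs to the job. What is shaped like the box_q but yellow is not meant.

How it is judged (in metres and radians):
On the way, in this order (a step that is already met when the one before it is completed fails the run):
1. the lighter box is lifted clear of the tray floor in the fingers (the one left standing presses on the tray with over 2.4 N) (((z of box_p in the frame of tray above 0.03 m and contact force between the fingers and box_p above 0.5 N and contact force between box_q and tray above 2.4 N) or (z of box_q in the frame of tray above 0.03 m and contact force between the fingers and box_q above 0.5 N and contact force between box_p and tray above 2.4 N))), for 0.2 s.
2. both boxes stand upright in the tray again, released (x of box_p in the frame of tray between -0.13 and 0.13 m and y of box_p in the frame of tray between -0.19 and 0.19 m and z of each of box_p, box_q in the frame of tray below 0.012 m and angle between each of box_p, box_q's own z axis and vertical below 0.12 rad and contact force between the fingers and box_p below 0.1 N and linear speed of each of box_p, box_q below 0.03 m/s and x of box_q in the frame of tray between -0.13 and 0.13 m and y of box_q in the frame of tray between -0.19 and 0.19 m and contact force between the fingers and box_q below 0.1 N), for 0.2 s.
3. the heavier box is held level above the cork mat, the lighter one (pressing on the tray with under 2.4 N) left in the tray (((horizontal distance between box_p and mat below 0.045 m and height (world z) of box_p between 0.05 and 0.25 m and angle between box_p's own z axis and vertical below 0.25 rad and contact force between the fingers and box_p above 1 N and contact force between box_p and mat below 0.1 N and contact force between box_p and tray below 0.1 N and contact force between each of box_p, the fingers and box_q below 0.1 N and linear speed of box_p below 0.04 m/s and x of box_q in the frame of tray between -0.13 and 0.13 m and y of box_q in the frame of tray between -0.19 and 0.19 m and z of box_q in the frame of tray below 0.012 m and angle between box_q's own z axis and vertical below 0.12 rad and linear speed of box_q below 0.03 m/s and contact force between box_q and tray between 0.5 and 2.4 N) or (horizontal distance between box_q and mat below 0.045 m and height (world z) of box_q between 0.05 and 0.25 m and angle between box_q's own z axis and vertical below 0.25 rad and contact force between the fingers and box_q above 1 N and contact force between box_q and mat below 0.1 N and contact force between box_q and tray below 0.1 N and contact force between each of box_q, the fingers and box_p below 0.1 N and linear speed of box_q below 0.04 m/s and x of box_p in the frame of tray between -0.13 and 0.13 m and y of box_p in the frame of tray between -0.19 and 0.19 m and z of box_p in the frame of tray below 0.012 m and angle between box_p's own z axis and vertical below 0.12 rad and linear speed of box_p below 0.03 m/s and contact force between box_p and tray between 0.5 and 2.4 N))), for 0.2 s.
At the end, for the whole second after the job is handed in: The heavier box is held still in the fingers, its underside centre within 45 mm of the mat's centre seen from above and 50 to 250 mm above the table, tilted under 0.25 rad, touching nothing else; the lighter box stands upright and released on the tray floor, pressing on it with 0.5 to 2.4 N (((horizontal distance between box_p and mat below 0.045 m and height (world z) of box_p between 0.05 and 0.25 m and angle between box_p's own z axis and vertical below 0.25 rad and contact force between the fingers and box_p above 1 N and contact force between box_p and mat below 0.1 N and contact force between box_p and tray below 0.1 N and contact force between each of box_p, the fingers and box_q below 0.1 N and linear speed of box_p below 0.04 m/s and x of box_q in the frame of tray between -0.13 and 0.13 m and y of box_q in the frame of tray between -0.19 and 0.19 m and z of box_q in the frame of tray below 0.012 m and angle between box_q's own z axis and vertical below 0.12 rad and linear speed of box_q below 0.03 m/s and contact force between box_q and tray between 0.5 and 2.4 N) or (horizontal distance between box_q and mat below 0.045 m and height (world z) of box_q between 0.05 and 0.25 m and angle between box_q's own z axis and vertical below 0.25 rad and contact force between the fingers and box_q above 1 N and contact force between box_q and mat below 0.1 N and contact force between box_q and tray below 0.1 N and contact force between each of box_q, the fingers and box_p below 0.1 N and linear speed of box_q below 0.04 m/s and x of box_p in the frame of tray between -0.13 and 0.13 m and y of box_p in the frame of tray between -0.19 and 0.19 m and z of box_p in the frame of tray below 0.012 m and angle between box_p's own z axis and vertical below 0.12 rad and linear speed of box_p below 0.03 m/s and contact force between box_p and tray between 0.5 and 2.4 N))); the arm keeps its last pose, push and grip.
It fails at once if the lighter box is brought over the mat (the one left in the tray presses on it with over 2.4 N) ((horizontal distance between box_p and mat below 0.06 m and contact force between box_q and tray above 2.4 N) or (horizontal distance between box_q and mat below 0.06 m and contact force between box_p and tray above 2.4 N)).
It fails at once if a box is tipped by more than 0.7 rad (angle between any of box_p, box_q's own z axis and vertical above 0.7 rad).
It fails at once if another thing in the tray is moved by more than 30 mm (distance of any of carabiner, torch, magnet, cap from where it was at the start of the episode above 0.03 m).
It also fails if it takes over 72 s, if anything falls off the work surface, if the arm or the gripper's body presses on something with over 40 N, if the wrist force passes 120 N, or if a joint passes its speed limit or range.

## Working session

There is one attempt and no reset: what is moved stays moved. The work goes in short steps, each a Python script; the robot and the scene stay as the last script left them, time stands still between calls to the robot, and variables do not carry over. Pictures are saved under pics/ and viewed, at most 10 in all, crops included, and the job is handed in when it is done.

```bash
mkdir -p pics; python3 - <<'E'
from station import r
import cv2,numpy as np,pickle
for n in("top","scene"):
    s=r.snapshot(n); cv2.imwrite(f"pics/{n}0.png",s["frame"][:,:,::-1]); pickle.dump(s,open(n+".pkl","wb"))
    print(n,s["fx"],s["dist_coeffs"],(-np.array(s["R"]).T@np.array(s["t"])).round(3))
print(r.sense())
E
```

```text
top 438.4081921877273 [-0.12848762  0.          0.          0.          0.        ] [ 0.445 -0.096  1.   ]
scene 481.81618308646347 [-0.0127906  0.         0.         0.         0.       ] [1.185 0.217 0.692]
{'clock': 0.1, 'joints': array([ 6.47627231e+01,  5.25822392e+00,  7.05751521e+01,  3.86921755e-04,
        1.04266081e+02, -3.24932018e+00]), 'joint_vel': array([-0.09278607, -0.1958301 , -0.27840518, -0.02692427,  0.09306423,
        0.00691186]), 'joint_torque': array([ 3.57872603e-03, -4.47863138e+01, -4.07564878e+01,  7.02207768e-02,
        2.85320490e-02, -1.05483216e-04]), 'tcp_pos': array([0.22467568, 0.55640083, 0.40362394]), 'orientation': array([-1.79900725e+02, -6.01184155e-03,  1.58012133e+02]), 'contact_force': array([-0.39164358, -0.12275352,  0.03422053]), 'torque': array([0.01643072, 0.01291624, 0.02772957]), 'gripper_force': 0.0, 'opening': 0.08795099596257898}
```

View pics/top0.png

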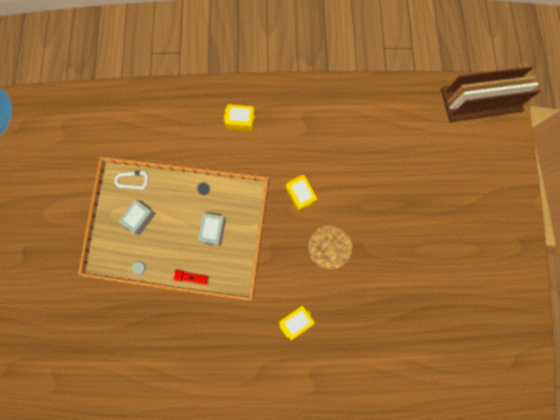

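View pics/scene0.png

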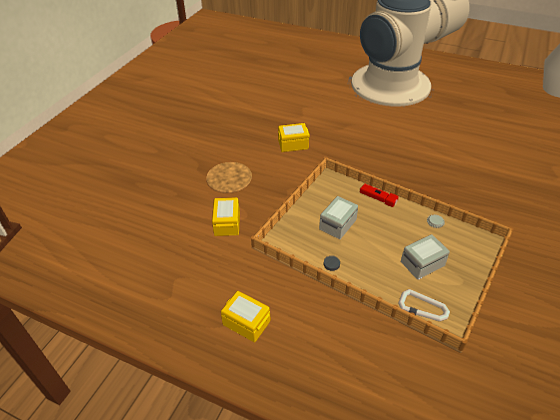

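The top view shows steel boxes at about (136,217) and (211,229), and the mat at (330,247). The three yellow boxes are decoys. I'll zoom in to measure.

```bash
python3 - <<'E'
import cv2,pickle
s=pickle.load(open("top.pkl","rb"))
c=s["frame"][150:305,75:275,::-1]
cv2.imwrite("pics/c.png",cv2.resize(c,None,fx=3.8,fy=3.8,interpolation=cv2.INTER_CUBIC))
for p in[(217,136),(229,211),(229,200),(216,150),(250,180)]:print(p,s["frame"][p])
E
```

```text
(217, 136) [226 229 215]
(229, 211) [225 229 217]
(229, 200) [178 176 144]
(216, 150) [108  98  85]
(250, 180) [193 156  84]
```

View pics/c.png

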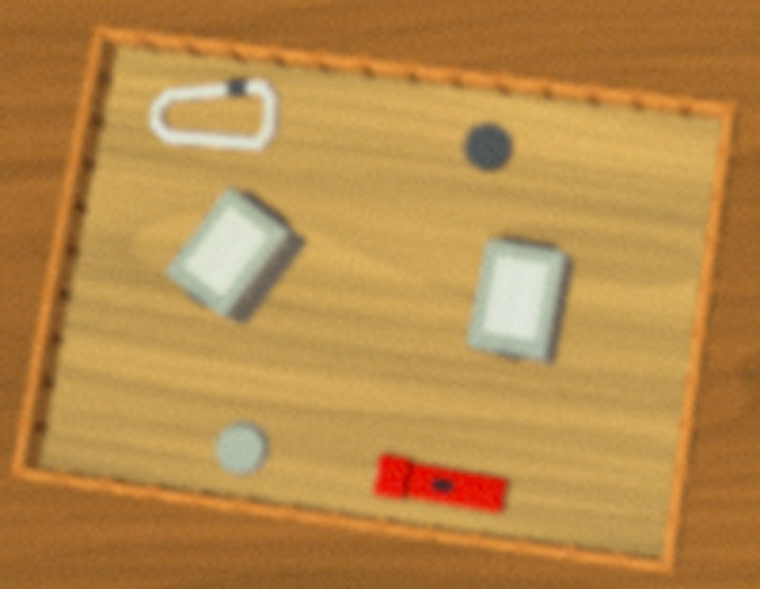

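```bash
cat > h.py <<'E'
import cv2,numpy as np
from station import r
def unproj(s,px,z):
    K=np.array([[s["fx"],0,s["cx"]],[0,s["fy"],s["cy"]],[0,0,1]])
    u=cv2.undistortPoints(np.float64(px).reshape(-1,1,2),K,np.float64(s["dist_coeffs"]))[:,0]
    R=np.array(s["R"]);c=-R.T@np.array(s["t"])
    d=np.c_[u,np.ones(len(u))]@R
    return (c+d*((z-c[2])/d[:,2])[:,None])[:,:2]
def labels(s,z=0.048,amin=80,k=6):
    "white lid labels with grey surround: list of (px, xy, size, angle of long side)"
    f=cv2.resize(s["frame"],None,fx=k,fy=k,interpolation=cv2.INTER_CUBIC)
    m=(f.min(2)>190).astype(np.uint8)
    out=[]
    for c in cv2.findContours(m,cv2.RETR_EXTERNAL,cv2.CHAIN_APPROX_NONE)[0]:
        if cv2.contourArea(c)<amin*k*k: continue
        p=(c.reshape(-1,2)+.5)/k-.5
        w=unproj(s,p,z)
        (x,y),(a,b),t=cv2.minAreaRect((w*1000).astype(np.float32))
        if a<b: a,b,t=b,a,t+90
        out.append((p.mean(0).round(1),np.array([x,y])/1000,(round(a,1),round(b,1)),(t+90)%180-90))
    return out
E
python3 - <<'E'
import pickle; from h import *
s=pickle.load(open("top.pkl","rb"))
for l in labels(s): print(l)
c=unproj(s,[(330,247)],.004);print("mat",c)
print("tray",unproj(s,[(101,158),(267,179),(251,298),(80,274)],.03))
E
```

```text
(array([296.6, 322.3]), array([ 0.35282892, -0.13725822]), (42.0, 27.9), -56.46898651123047)
(array([210.4, 227.8]), array([0.55970276, 0.04612256]), (45.4, 31.3), -10.240684509277344)
(array([133.8, 215.5]), array([0.59080164, 0.21798917]), (43.9, 30.6), -37.61918258666992)
(array([301.5, 191. ]), array([ 0.63771637, -0.15618422]), (40.2, 27.0), 26.688261032104492)
(array([239.1, 114.1]), array([ 0.82074121, -0.01910203]), (39.7, 26.3), 82.76020050048828)
mat [[ 0.51512633 -0.21977496]]
tray [[ 0.73156759  0.30796982]
 [ 0.6705863  -0.07995317]
 [ 0.40565343 -0.03980856]
 [ 0.46269318  0.34726015]]
```

```bash
cat >> h.py <<'E'
def yaw_for(x,y,z,long):
    best=None
    for w in(long,long+180):
        w=(w+180)%360-180
        q=r.inverse_kinematics([x,y,z],[180,0,w])
        if q is not None and (best is None or abs(q[5])<abs(best[1][5])): best=(w,q)
    return best
def fz(n=8):
    v=[]
    for _ in range(n): r.wait(.05); v.append(r.sense()["contact_force"])
    return np.mean(v,0)
E
python3 - <<'E'
from h import *
x,y,l=.5597,.0461,-10.2
w,q=yaw_for(x,y,.30,l); print(w,q)
r.reach([x,y,.30],[180,0,w]); r.wait(.3)
s=r.snapshot("wrist"); cv2.imwrite("pics/w1.png",s["frame"][:,:,::-1])
for a in labels(s,amin=300,k=2): print(a)
st=r.sense(); print(st["clock"],st["tcp_pos"],st["orientation"])
E
```

```text
169.8 [  1.23765694  -0.4349551   86.91681306   0.          93.51814204
 -78.56234306]
(array([279.1, 217. ]), array([0.55946069, 0.04574732]), (44.2, 30.2), -11.040191650390625)
(array([497.7, 217.5]), array([0.5905293 , 0.21760889]), (44.1, 29.7), -36.81361389160156)
2.6667 [0.55968754 0.04640382 0.30002178] [1.79998804e+02 1.06625128e-03 1.69826870e+02]
```

View pics/w1.png

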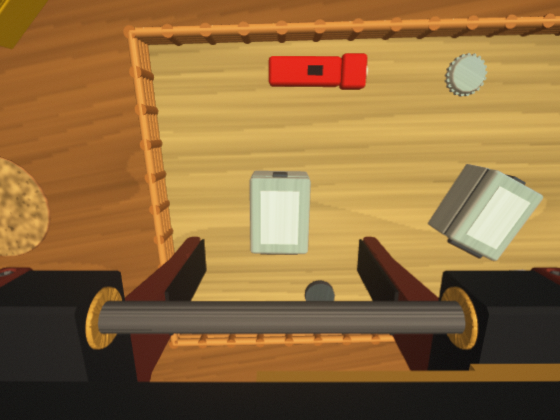

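The wrist view confirms box A at pixel (279,215) between the fingers, with both sides free. The second box is at about (490,215). Now lift and weigh A.

```bash
cat >> h.py <<'E'
def pick(x,y,w):
    r.reach([x,y,.26],[180,0,w]); r.wait(.4); f0=fz()
    r.servo_line([x,y,.195],speed=.1)
    r.grab(30); r.wait(.3)
    r.servo_line([x,y,.26],speed=.08); r.wait(.6); f1=fz()
    s=r.sense(); print("before",f0.round(2),"after",f1.round(2),"weight",(f0-f1)[2].round(2),"open",s["opening"],"gf",s["gripper_force"],"clock",s["clock"])
def stand(x,y):
    r.servo_line([x,y,.198],speed=.08); r.servo_line([x,y,.1948],speed=.02); r.wait(.3)
    print("down",fz(4).round(2)); r.let_go(); r.wait(.5)
    r.servo_line([x,y,.30],speed=.12); r.wait(.2)
E
python3 - <<'E'
from h import *
pick(.5597,.0459,169.0)
s=r.snapshot("wrist"); cv2.imwrite("pics/w2.png",s["frame"][:,:,::-1])
E
```

```text
before [0.01 0.02 0.08] after [ 0.02  0.12 -4.31] weight 4.39 open 0.04739709422099317 gf 29.999527484178543 clock 7.5167
```

View pics/w2.png

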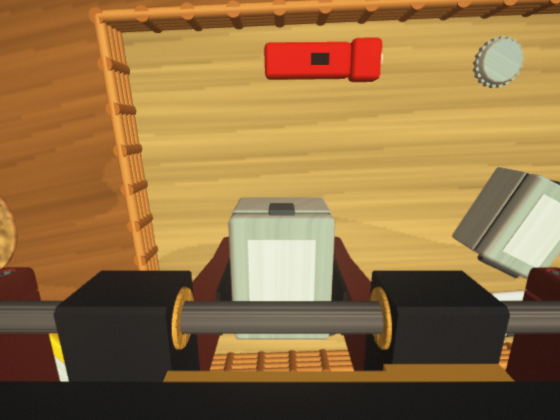

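A weighs 4.4 N and the view shows it held squarely and level. Stand it back, then weigh B.

```bash
python3 - <<'E'
from h import *
stand(.5597,.0459)
print([(a[1].round(4),round(a[3],1)) for a in labels(r.snapshot("wrist"),amin=300,k=2)])
x,y=.5906,.2178
w,q=yaw_for(x,y,.30,-37.2); print(w,q)
r.reach([x,y,.30],[180,0,w]); r.wait(.3)
a=min(labels(r.snapshot("wrist"),amin=300,k=2),key=lambda a:np.hypot(*(a[1]-[x,y]))); print(a)
pick(x,y,w)
stand(x,y)
s=r.snapshot("top"); cv2.imwrite("pics/t2.png",s["frame"][:,:,::-1])
for a in labels(s): print(a)
print(r.sense()["clock"])
E
```

```text
down [ 0.79  0.27 -1.78]
[(array([0.56  , 0.0468]), -10.9), (array([0.5906, 0.2176]), -36.9)]
142.8 [ 17.14662646   9.97984682  75.9300495    0.          94.09010369
 -35.65337354]
(array([280.1, 216.8]), array([0.59051825, 0.21704396]), (43.9, 30.1), -36.923274993896484)
before [ 0.16  0.07 -0.09] after [ 0.03 -0.04 -1.5 ] weight 1.42 open 0.04797231807883786 gf 29.999667406082153 clock 17.7833
down [0.28 0.29 0.58]
(array([296.7, 322.3]), array([ 0.35286157, -0.13722801]), (42.3, 28.2), -56.13552474975586)
(array([209.9, 227.8]), array([0.55989502, 0.04717378]), (45.8, 31.9), -10.64697265625)
(array([301.5, 190.9]), array([ 0.63774896, -0.15615709]), (40.7, 27.3), 26.437877655029297)
(array([130.8, 180.5]), array([0.67290906, 0.228855  ]), (73.0, 38.5), 88.24684143066406)
(array([239.2, 114.2]), array([ 0.82079687, -0.01911434]), (40.2, 26.8), 83.22923278808594)
22.0667
```

View pics/t2.png

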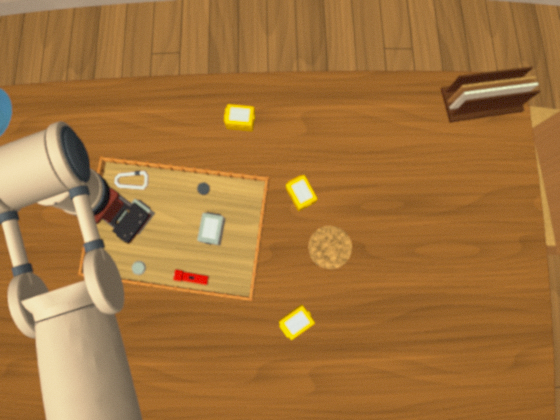

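The arm covers B in the top view. A stands at (210,228) and the bystanders haven't moved. B weighs 1.4 N, so A is the heavier; I'll check B with the wrist camera and then take A.

```bash
python3 - <<'E'
from h import *
s=r.snapshot("wrist")
print([(a[1].round(4),a[2],round(a[3],1)) for a in labels(s,amin=300,k=2)])
x,y=.5598,.0466
r.reach([x,y,.30],[180,0,169.0])
pick(x,y,169.0)
r.servo_line([x,y,.34],speed=.1)
mx,my=.5151,-.2198
r.servo_line([mx,my,.34],speed=.12)
r.servo_line([mx,my,.29],speed=.06); r.wait(.8)
s=r.sense(); print(s["clock"],s["tcp_pos"],s["contact_force"],s["opening"])
for n in("top","scene"):
    p=r.snapshot(n); cv2.imwrite(f"pics/{n}9.png",p["frame"][:,:,::-1])
    if n=="top":
        for a in labels(p): print(a[:2],a[3])
E
```

```text
[(array([0.6541, 0.2262]), (50.1, 29.6), -45.4), (array([0.5921, 0.2183]), (43.8, 30.1), -37.1)]
before [-0.11  0.07 -0.05] after [ 0.07  0.14 -4.04] weight 3.99 open 0.04780368052484855 gf 29.999797493219376 clock 27.7
32.8333 [ 0.51510207 -0.21980374  0.289976  ] [-0.10825499 -0.57595195 -4.24852447] 0.04794690565282554
(array([299.7, 319.3]), array([ 0.35686945, -0.1431633 ])) -56.052555084228516
(array([133.2, 215.1]), array([0.59192615, 0.21936826])) -36.56753158569336
(array([301.5, 190.9]), array([ 0.63758582, -0.15616989])) 26.634212493896484
(array([239.1, 114.1]), array([ 0.82061328, -0.01946623])) 83.73100280761719
```

View pics/scene9.png

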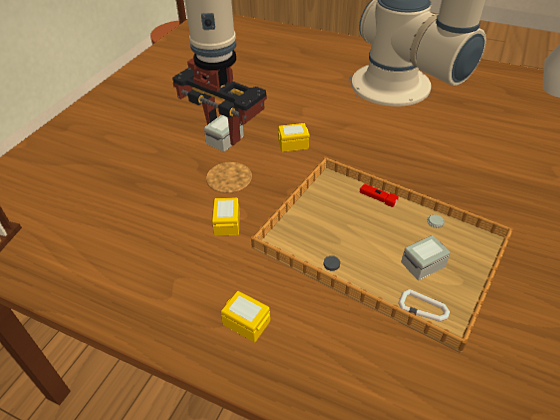

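View pics/top9.png

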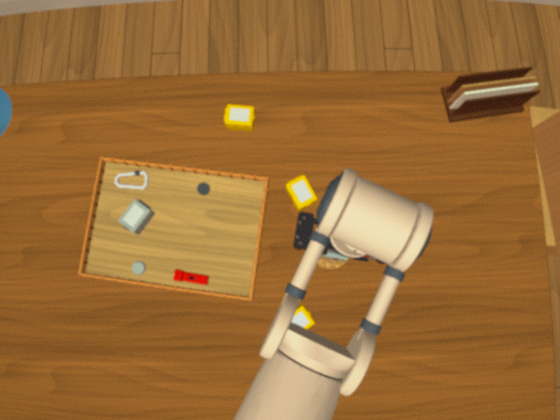

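The scene view shows the heavy box held level at (222,133), above the mat at (229,177). The lighter one stands in the tray and the bystanders are untouched.

```bash
python3 -c "
from station import r
print(r.hand_in())"
```

```text
the job is handed in; nothing more can be done
None
```

I handed the job in: the heavier box (about 4.2 N, against 1.4 N for the other) is held still and level about 10 cm above the cork mat, the lighter one stands released in the tray, and nothing else in the tray visibly moved; the judge's verdict was not shown.

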